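Hold the phone cradle's spring jaw open at the mark

ROBOT

A 6-joint arm with a two-finger parallel gripper is mounted at the origin on the work surface. World frame = base frame: x ahead of the robot, y to its left, z up, the work surface at z = 0. Lengths are in mm, angles in rad, forces in N, time in s.
With the tool pointing down it reaches from about 350 to 875 mm from the base axis. Payload 4.2 kg.
Tool frame: the origin (TCP) lies between the finger pads; the fingertips stand 17 mm ahead of it and the grasp point (between the pads) lies 2 mm behind it (nose_length is the distance from the TCP to the fingertips, in mm); z points along the fingers, y is the direction in which the jaws open and shut (so a half turn about z gives the same grasp; the last joint's range is limited). The gripper opens to 85 mm and grips with 20 to 120 N. Pads are 22 mm wide; open, the fingers measure 114 mm over their backs; the gripper's body (76 mm by 85 mm) begins 54 mm behind the grasp point. The pads swing forward as they close: fully open they stand 13 mm farther back than shut.
Start: joints at [1.405, 0.385, 0.008, 0, -1.194, -0.259], TCP at [257.553, 569.443, 248.312] pointing down, gripper open.
Joint ranges: [-3.14, 3.14], [-1.21, 2.06], [-1.07, 1.41], [-3.16, 2.05], [-2.99, -0.16], [-3.1, 3.1]. Speed limits (rad/s): [2.79, 2.79, 3.14, 3.14, 3.14, 3.14].

INTERFACE

Orientations are given as a unit quaternion [x, y, z, w].
In Python, from bench import * gives the robot as it stands.
- The arm moves only by the tool jog_arm, never from a script. Its argument "increments" is a list of rows, each a list of 4 numbers: the shift along the tool's x, y, z in m, then the turn about the tool's z in degrees. A call has 1 to 10 rows; each row is the pose to reach, as a shift and turn from the pose measured when the call began, along the tool's axes at that moment; what a row does not reach only later rows make up. A row lasts 1/8 s, in which the tool goes at most 62.5 mm and 10.7 degrees, less where a joint would pass 70% of its speed; a pose out of reach is approached as far as the arm can. A call with a gripper value outside its range is refused whole. "hand" is the gripper's target within -1 to 1 (fully open at 1, half-way at 0, shut at -1), set as the call begins (left out, the last holds). The fingers move at their own pace and stop on an object; the grip force is fixed at half the most. Time passes only in rows, so rows that repeat a pose let the fingers close. It gives the time, the measured TCP pose, the force and the opening at its end, in the units of the state.
- read_state(): the state, without advancing time (a new reading comes with each control period).
- get_image(name): name is "scene" or "side" or "wrist"; returns the picture (384x512x3 uint8, red, green, blue); there is no depth.
- calibration(name): a dict with "fx", "fy", "cx", "cy" (pixels), "position" and "rotation" of the camera in the world; the wrist camera has in their place "hand_eye" (4x4, takes a point from camera to tool coordinates, whose origin is the TCP and whose axes are the flange's). Camera axes: x right, y up, looking along -z (the intrinsics and any distortion apply to the point x, -y, -z); pixel columns grow to the right and rows downward; lengths in mm; the calibration is good to about 2 mm. A picture is of the moment at which its call begins: read the wrist's pose just before it. calibration takes no time and is no camera call.
- job_done(): hands the job in, once; it reports no verdict.
The state is a dict: "clock": time; "joints": joint angles; "joint_vel": joint speeds; "joint_efforts": joint torques, N m; "position": TCP position; "ee_rot": TCP orientation; "contact_force": force on the tool from outside, world axes, zero at the start; "wrist_torque": the same for the moment, N m; "gripper_width": finger opening in mm.
Only numpy, scipy, OpenCV 4.12 (cv2) and the standard library are available. Lean on these libraries where they do the work, as an engineer would, in place of code of your own. Each camera call takes 0.05 s, during which the arm holds its last target.

TASK

Swing the steel locking lever of the phone cradle up until it stands upright or leans over past upright, so that it no longer bars the spring jaw. Then pull the jaw out by its yellow tab until the yellow pointer lines up with the red mark, and keep it there so that the phone could be laid in: finish still holding the tab, do not let go. Do not shift or knock over the bottles, stones and phone around the cradle.

Things in the scene. Friction and masses are not known exactly. Their poses are not given: they have to be found in the camera images.
- cradle: grey phone cradle, fixed on a fixed round white board (430 mm across, 12 mm thick). Origin: on the base's underside. x: lengthwise, away from the yellow tab (the jaw pulls out to -x); y: to the side where the shut lever's red grip sticks out; z up. Base 12 mm thick, x -110 to 100, y -50 to 50 mm, plus a scale wing to y = 70 at x -120 to -50. Fixed black jaw, 42 mm high, at x 85 to 100.
- lever (a joint): angle of the locking lever, rad: 0 shut (lying level across the cradle in front of the black spring jaw, which it blocks), 1.57 upright, 2.0 end stop (leaning over past upright, away from the side where its red grip lay). Starts within 0 to 0.1. A light friction hinge (about 0.06 N m) keeps it wherever it is left.
- lever_hinge (a point): the lever's hinge axis, on the cradle at (14, -60, 29) mm in its frame; the axis runs along the cradle's x, so the lever swings up in the cradle's y-z plane.
- lever_grip (a point): centre of the red grip at the lever's end, 134 mm from the hinge axis; the grip is 12 mm wide along the cradle's x, 26 mm along the lever and 16 mm thick; the rest of the lever is a 10 x 10 mm steel bar. Shut, the grip's centre is 29 mm above the board, 24 mm out beyond the base's edge, with nothing under it.
- jaw (a joint): how far the spring jaw is pulled out, m: 0 home, 0.065 end stop. It slides straight to the cradle's -x. A spring pulls it home: about 4 N at home, rising by 1.3 N per 10 mm; it goes home when let go. While the lever is shut it cannot move more than 4 mm.
- pull_tab (a point): centre of the top of the yellow pull tab on the spring jaw: 16 mm thick along the cradle's x, 34 mm wide along y; its sides are free for 46 mm below the top, where an aluminium carriage plate (30 mm wide) joins it to the jaw. Home, it stands at (-55, 0, 64) mm in the cradle's frame, with 70 mm free between it and the black jaw (45 mm high) behind it, apart from the lever while that is shut.
- pointer (a point): tip of the yellow pointer, a 5 mm wide finger that reaches from the pull tab's foot sideways to the cradle's +y, over the scale wing; it moves with the jaw. Home, its tip is at (-55, 56, 16) mm in the cradle's frame, beside the tab.
- mark_line (a point): inner end of the red mark, a fixed bar 5 mm wide and 14 mm long lying across the outer edge of the scale wing, just beyond the pointer's tip, 28 to 52 mm further to the cradle's -x than the pointer at home (varies). Its axes are the cradle's; the pointer lines up with it when both have the same x there.
- blue_bottle: bystander: dark blue glass bottle, black cap, 28 mm across, 70 mm high; loose, standing near the board's rim; origin at the centre of its underside
- amber_bottle: bystander: amber bottle, white cap, 32 mm across, 75 mm high; loose, standing near the board's rim; origin at the centre of its underside
- red_jar: bystander: white jar with red lid, 36 mm across, 45 mm high; loose, standing near the board's rim; origin at the centre of its underside
- cork_vial: bystander: pale vial with cork, 26 mm across, 54 mm high; loose, standing near the board's rim; origin at the centre of its underside
- dark_cube: bystander: dark 30 mm cube with a brass disc on top; loose, standing near the board's rim; origin at the centre of its underside
- quartz: bystander: pink quartz lump, 34 x 26 mm, about 30 mm high; loose, standing near the board's rim; origin at the centre of its underside
- spray_bottle: bystander: lilac bottle, white cap, 38 mm across, 85 mm high; loose, standing near the board's rim; origin at the centre of its underside
- phone: bystander: phone lying screen up on the table beside the board, 158 x 77 x 9 mm; loose; origin at the centre of its underside

How it is judged:
By the outcome, as a careful person would: the job done as asked, in the order asked, and still so for the second after the job is handed in, while the arm keeps its last pose, push and grip.
It also fails if it takes over 48 s, if anything falls off the work surface, if the arm or the gripper's body presses on something with over 40 N, if the wrist force passes 120 N, or if a joint passes its speed limit or range.

## Working session

There is one attempt and no reset: what is moved stays moved. The work goes in short steps, Python scripts to look and compute and a tool call to move; the robot and the scene stay as the last step left them, time stands still between calls to the robot, and variables do not carry over. Pictures are saved under pics/ and viewed, and the job is handed in when it is done.

Besides the shell and the picture viewer there is one more tool, called after ">>>" by a JSON object that holds its "op" and its "data". jog_arm: Moves the arm, as the interface text tells. Its arguments: {"type":"object","properties":{"increments":{"type":"array"},"hand":{"type":"number"}},"required":["increments"]}

```bash
mkdir -p pics; ls
python3 - <<'E'
from bench import *
import cv2
s=read_state();print(s)
for n in("scene","side","wrist"):
    im=get_image(n);cv2.imwrite(f"pics/{n}0.png",im[:,:,::-1]);print(n,calibration(n))
E
```

```text
pics
{'clock': 0.0, 'joints': array([ 1.40460614e+00,  3.85523826e-01,  6.62762392e-03, -5.15356681e-04,
       -1.19399570e+00, -2.58589381e-01]), 'joint_vel': array([-5.52643698e-05, -1.48836654e-03, -1.08387974e-03, -7.72083748e-04,
       -1.13559195e-03, -1.09752344e-03]), 'joint_efforts': array([ 2.73056839e-04, -3.92292058e+01,  1.88406783e+01,  4.18628767e+00,
       -4.69617167e-03,  5.46476912e-06]), 'position': array([257.33213292, 568.96166937, 247.2395775 ]), 'ee_rot': array([ 9.77509340e-01, -2.10889388e-01, -1.90856062e-04,  1.05773250e-03]), 'contact_force': array([-0.05661127,  0.30799794,  0.21994806]), 'wrist_torque': array([0.02388529, 0.00182922, 0.00865158]), 'gripper_width': 85.59857370035861}
scene {'fx': 469.29506158300603, 'fy': 469.29506158300603, 'cx': 252.9859294633298, 'cy': 185.11036921147817, 'position': array([1127.60821462, -571.95017315,  742.10342041]), 'rotation': array([0.41942175, 0.1365137 , 0.28413858, 0.85130175])}
side {'fx': 448.5291304619938, 'fy': 448.5291304619938, 'cx': 248.31959954308456, 'cy': 190.74528183112216, 'position': array([ 475.10169062, -765.86077805,  915.73477032]), 'rotation': array([ 0.39547075, -0.03159258, -0.07259414,  0.91506005])}
wrist {'fx': 336.08984614683357, 'fy': 336.08984614683357, 'cx': 258.85362571726245, 'cy': 191.73386020420008, 'hand_eye': array([[-4.04887348e-05,  9.50540243e-01,  3.10601423e-01,
         7.87262003e+01],
       [ 9.99999635e-01, -2.26520527e-04,  8.23581535e-04,
        -5.75944693e-01],
       [ 8.53204991e-04,  3.10601343e-01, -9.50539888e-01,
        -1.25248720e+02],
       [ 0.00000000e+00,  0.00000000e+00,  0.00000000e+00,
         1.00000000e+00]])}
```

View pics/scene0.png

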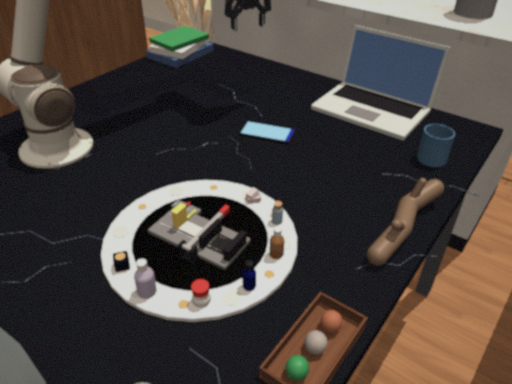

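View pics/side0.png

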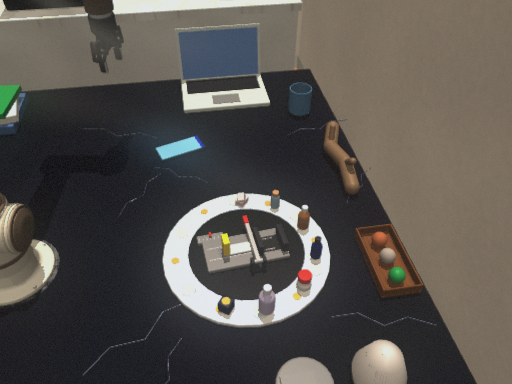

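View pics/wrist0.png

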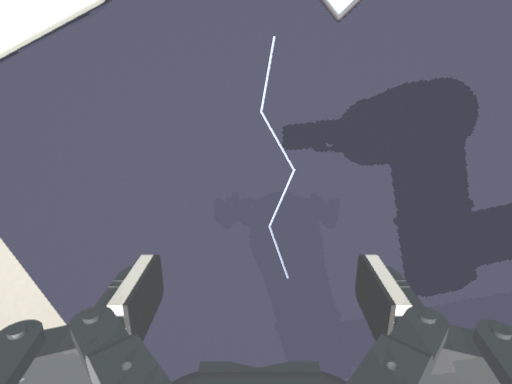

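```bash
cat > h.py <<'E'
import numpy as np,cv2
from scipy.spatial.transform import Rotation as R
from bench import *
def cam(n,st=None):
    c=calibration(n)
    if n=="wrist":
        T=np.array(c["hand_eye"]);Rt=R.from_quat(st["ee_rot"]).as_matrix()
        Rw=Rt@T[:3,:3];p=Rt@T[:3,3]+st["position"]
    else: Rw=R.from_quat(c["rotation"]).as_matrix();p=np.array(c["position"])
    return c,Rw,p
def ray(C,u,v):
    c,Rw,p=C
    d=Rw@np.array([(u-c["cx"])/c["fx"],-(v-c["cy"])/c["fy"],-1]);return p,d/np.linalg.norm(d)
def onz(C,u,v,z):
    p,d=ray(C,u,v);return p+d*(z-p[2])/d[2]
def tri(a,b):
    A=np.zeros((3,3));y=np.zeros(3)
    for p,d in(a,b):
        M=np.eye(3)-np.outer(d,d);A+=M;y+=M@p
    x=np.linalg.solve(A,y);return x,[np.linalg.norm((np.eye(3)-np.outer(d,d))@(x-p)) for p,d in(a,b)]
def proj(C,X):
    c,Rw,p=C;q=Rw.T@(np.asarray(X)-p);return c["cx"]+c["fx"]*q[0]/-q[2],c["cy"]-c["fy"]*q[1]/-q[2]
E
python3 - <<'E'
import cv2
a=cv2.imread("pics/scene0.png")[170:320,95:305];b=cv2.imread("pics/side0.png")[180:325,155:340]
cv2.imwrite("pics/sc.png",cv2.resize(a,None,fx=3.8,fy=3.8,interpolation=cv2.INTER_CUBIC))
cv2.imwrite("pics/sd.png",cv2.resize(b,None,fx=4,fy=4,interpolation=cv2.INTER_CUBIC))
E
```

```text
(no output)
```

View pics/sc.png

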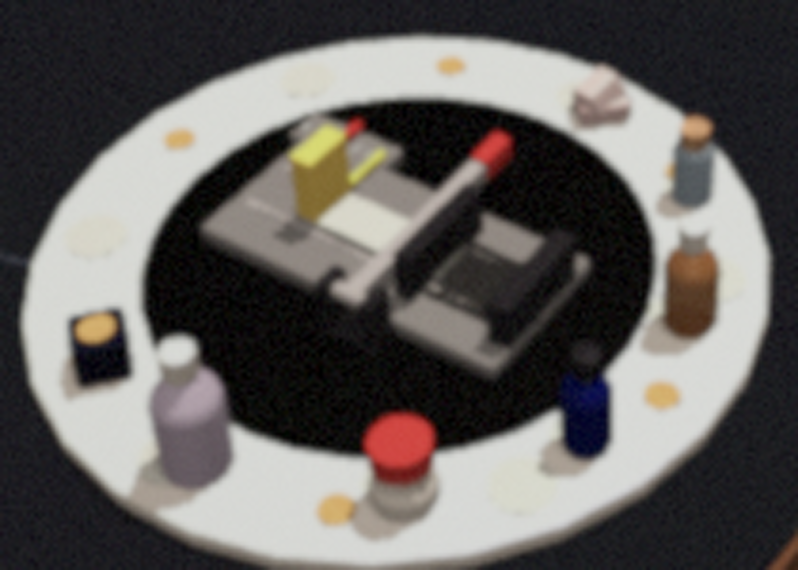

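View pics/sd.png

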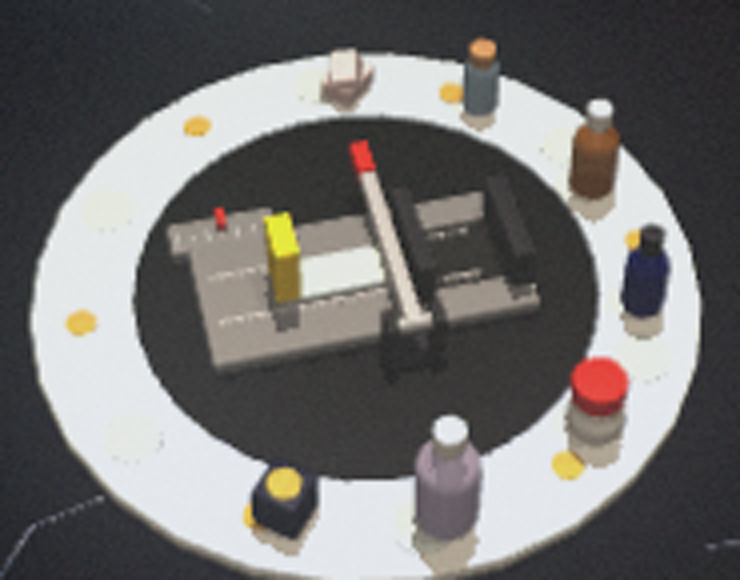

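```bash
cat > m.py <<'E'
from h import *
def m(n,file):
    im=cv2.imread(file);hsv=cv2.cvtColor(im,cv2.COLOR_BGR2HSV)
    out={}
    for nm,mk in (("red",((hsv[...,0]<8)|(hsv[...,0]>172))&(hsv[...,1]>140)&(hsv[...,2]>90)),("yel",(hsv[...,0]>25)&(hsv[...,0]<35)&(hsv[...,1]>110)&(hsv[...,2]>70)),("yeltop",(hsv[...,0]>25)&(hsv[...,0]<35)&(hsv[...,1]>100)&(hsv[...,2]>195))):
        k,l,s,c=cv2.connectedComponentsWithStats(mk.astype(np.uint8))
        for i in range(1,k):
            if s[i,4]>=3: print(n,nm,s[i],c[i].round(1))
E
python3 - <<'E'
from m import *
m("scene","pics/scene0.png");m("side","pics/side0.png")
S=cam("scene");D=cam("side")
f=lambda u,v:(95+u/3.8,170+v/3.8)
g=lambda u,v:(155+u/4,180+v/4)
for nm,a,b in (("tab",(319,145),(283,235)),("grip",(492,152),(362,157)),("mark",(355,127),(221,218))):
    print(nm,tri(ray(S,*f(*a)),ray(D,*g(*b))))
for a in((203,225),(495,370)): print("S",onz(S,*f(*a),24))
for a in((215,353),(540,290)): print("D",onz(D,*g(*a),24))
E
```

```text
scene red [186 201   5   5  15] [188.1 202.9]
scene red [219 204  11  12  75] [224.4 208.8]
scene red [190 278  20  19 275] [199.9 286.8]
scene yel [172 204  13  10  61] [178.1 208.5]
scene yel [187 211   9   7  18] [190.7 214.3]
scene yeltop [173 204  12   9  58] [178.4 207.9]
side red [242 215   7   8  39] [244.9 218.6]
side red [209 232   2   5   9] [209.6 233.8]
side red [298 270  14  14 152] [304.2 276. ]
side yel [221 233   9  12  73] [224.8 238.3]
side yel [223 298   4   5   8] [224.8 300.2]
side yeltop [221 233   9  11  60] [225.  238.2]
side yeltop [223 298   4   5   8] [224.8 300.2]
tab (array([534.61286276, -42.32673003,  74.64798144]), [np.float64(1.5280835695660555), np.float64(1.5280835695660515)])
grip (array([596.37468616,  38.21901767,  47.62921021]), [np.float64(0.33799321517167286), np.float64(0.33799321517179093)])
mark (array([499.57872781,  19.59842524,  28.14936701]), [np.float64(2.392793881543034), np.float64(2.3927938815429775)])
S [484.81335955 -93.47922377  24.        ]
S [693.51376136 -78.02053002  24.        ]
D [485.52601473 -88.43475264  24.        ]
D [693.24779182 -71.7999435   24.        ]
```

>>> {"op": "jog_arm", "data": {"increments": [[0.045, 0.034, 0, 5], [0.09, 0.068, 0, 10], [0.135, 0.102, 0, 15], [0.18, 0.136, 0, 20], [0.225, 0.17, 0, 25], [0.27, 0.204, 0, 30], [0.315, 0.238, 0, 35], [0.36, 0.272, 0, 40], [0.405, 0.306, 0, 45], [0.45, 0.34, 0, 50]], "hand": 1}}

```text
clock: 1.4
position: [527.7, 72.1, 248.0]
ee_rot: [0.796, -0.605, 0.0, 0.001]
contact_force: [1.2, 0.7, 0.3]
gripper_width: 85.1
```

>>> {"op": "jog_arm", "data": {"increments": [[0.03, -0.007, 0, 3], [0.07, -0.015, 0, 6], [0.11, -0.022, 0, 9], [0.134, -0.027, 0, 11], [0.134, -0.027, 0, 11], [0.134, -0.027, 0, 11]]}}

```text
clock: 2.15
position: [589.2, -49.5, 247.8]
ee_rot: [0.734, -0.679, -0.0, 0.001]
contact_force: [0.5, -0.7, -0.2]
gripper_width: 85.5
```

Run:
```python
from m import *
s=read_state();print(s["position"],s["ee_rot"],s["clock"])
import pickle;pickle.dump(s,open("s1.pkl","wb"))
cv2.imwrite("pics/w1.png",get_image("wrist")[:,:,::-1]);m("wrist","pics/w1.png")
```

```text
[589.15021108 -49.50914558 247.82540285] [ 7.34409396e-01 -6.78706042e-01 -1.05098460e-04  9.68149858e-04] 2.15
wrist red [ 118    7   41   43 1344] [138.  28.]
wrist red [333 222   6  14  70] [335.9 228.6]
wrist red [242 235  12  23 267] [247.6 246.1]
wrist yel [166   1  19  10  87] [175.3   5.2]
wrist yel [175   0   9   4  20] [179.8   1. ]
wrist yel [362   0   7  15  67] [365.2   6.7]
wrist yel [172  13   4   3   5] [173.4  14. ]
wrist yel [174  15   6   3  10] [176.3  16.1]
wrist yel [372  19   3   3   5] [373.   19.6]
wrist yel [ 91 156  12   5  18] [ 96.8 158.3]
wrist yel [ 87 159  17   8  46] [ 95.8 162.5]
wrist yel [ 94 171   4   1   4] [ 95.5 171. ]
wrist yel [314 170   4   7  10] [315.  172.9]
wrist yel [323 170   5  10  20] [325.3 174.8]
wrist yel [319 174   4   6   9] [319.8 175.7]
wrist yel [313 178   3   2   4] [314.  178.2]
wrist yel [314 181   3   5   6] [315.  183.2]
wrist yel [324 180   4  12  15] [325.5 185.3]
wrist yel [316 183   7   7  14] [319.1 185.7]
wrist yel [318 191   5   4  11] [319.8 192.4]
wrist yel [312 194   2   2   3] [312.7 194.7]
wrist yel [313 199 
[... 189 characters left out ...]
 1   3] [322. 295.]
wrist yel [325 296   5   2   5] [327.  296.4]
wrist yeltop [166   1  19  10  87] [175.3   5.2]
wrist yeltop [175   0   9   4  20] [179.8   1. ]
wrist yeltop [362   0   7  15  65] [365.2   6.9]
wrist yeltop [172  13   4   3   5] [173.4  14. ]
wrist yeltop [174  15   6   3  10] [176.3  16.1]
wrist yeltop [372  19   3   3   5] [373.   19.6]
wrist yeltop [ 91 156  12   5  18] [ 96.8 158.3]
wrist yeltop [ 87 159  17   8  46] [ 95.8 162.5]
wrist yeltop [ 94 171   4   1   4] [ 95.5 171. ]
wrist yeltop [308 220   4   3   8] [309.5 221.1]
wrist yeltop [175 285  14  13 106] [182.4 291.9]
wrist yeltop [321 295   3   1   3] [322. 295.]
wrist yeltop [325 296   5   2   5] [327.  296.4]
```

View pics/w1.png

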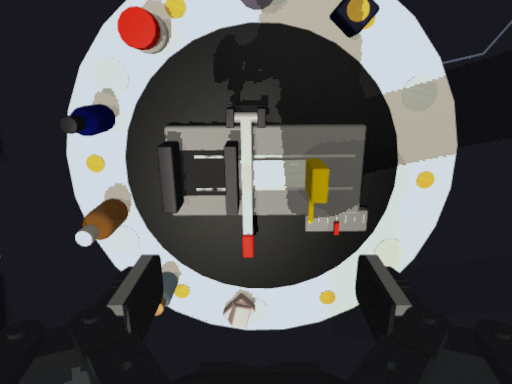

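Run:
```python
from m import *
import pickle
s=pickle.load(open("s1.pkl","rb"));W=cam("wrist",s)
im=cv2.imread("pics/w1.png");cv2.imwrite("pics/w1z.png",cv2.resize(im[90:270,150:380],None,fx=3.4,fy=3.3,interpolation=cv2.INTER_CUBIC))
a=onz(W,247.6,246.1,41)
print("grip",a, "mark",onz(W,335.9,228.6,27))
p=onz(W,165.5,126,24);q=onz(W,365,125,24);print(p,q,np.linalg.norm(q-p),np.degrees(np.arctan2(*(p-q)[1::-1])))
S=cam("scene");D=cam("side")
print("grip WS",tri(ray(W,247.6,246.1),ray(S,224.4,208.8)),tri(ray(W,247.6,246.1),ray(D,244.9,218.6)))
print("mark",tri(ray(W,335.9,228.6),ray(S,188.1,202.9)),tri(ray(W,335.9,228.6),ray(D,209.6,233.8)))
```

```text
grip [593.3634179   43.57537347  41.        ] mark [495.83850448  21.31413016  27.        ]
[686.64019537 -77.67979853  24.        ] [482.51038291 -94.7520447   24.        ] 204.84248075116204 4.780764282868223
grip WS (array([593.6647418 ,  40.63465174,  48.04233665]), [np.float64(0.6674491204660877), np.float64(0.6674491204662126)]) (array([594.14202618,  38.73509659,  49.76102532]), [np.float64(0.7830647120353068), np.float64(0.7830647120352561)])
mark (array([497.22746392,  21.12491127,  29.84578151]), [np.float64(1.1562770849474835), np.float64(1.1562770849474444)]) (array([497.30589566,  19.8275842 ,  28.52689895]), [np.float64(1.187770446002853), np.float64(1.1877704460027594)])
```

View pics/w1z.png

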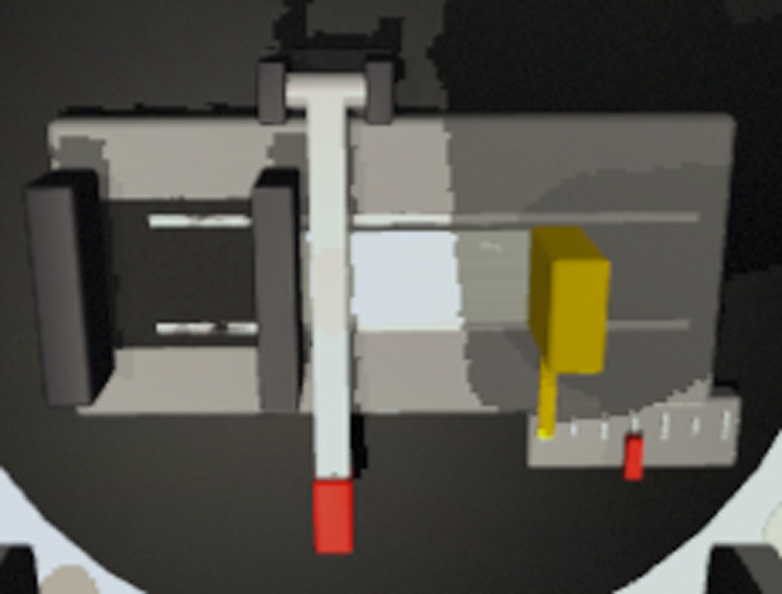

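>>> {"op": "jog_arm", "data": {"increments": [[-0.045, -0.006, 0.03, 0], [-0.089, -0.012, 0.07, 0], [-0.089, -0.012, 0.11, 0], [-0.089, -0.012, 0.14, 0], [-0.089, -0.012, 0.14, 0], [-0.089, -0.012, 0.14, 0]], "hand": -0.2}}

```text
clock: 2.95
position: [594.8, 40.9, 109.5]
ee_rot: [0.735, -0.678, 0.001, -0.0]
contact_force: [0.3, 0.4, 1.2]
gripper_width: 34.1
```

Run:
```python
from m import *
s=read_state();print(s["position"],s["ee_rot"],s["clock"])
cv2.imwrite("pics/w2.png",get_image("wrist")[:,:,::-1]);m("wrist","pics/w2.png")
W=cam("wrist",s);print(proj(W,[594,40,49]))
```

```text
[594.76953821  40.92701644 109.47343292] [ 7.35077446e-01 -6.77982574e-01  8.76009547e-04 -1.00747290e-04] 2.95
wrist red [409 178  11  23 190] [413.9 189.2]
wrist red [251 196  21  43 857] [260.9 217.1]
wrist yel [ 393   47   41   76 2255] [412.7  83.9]
wrist yel [367 118  12  50 353] [372.8 141.9]
wrist yel [368 168   2   2   3] [368.7 168.7]
wrist yel [367 171   4   5   8] [368.5 172.8]
wrist yel [369 170   5   8  11] [371.6 174.5]
wrist yel [147 289  17  11 106] [156.3 294.2]
wrist yeltop [405  52   3   2   3] [406.   52.7]
wrist yeltop [147 289  17  11 102] [156.1 294. ]
(np.float64(259.72661712927305), np.float64(218.8732198478582))
```

View pics/w2.png

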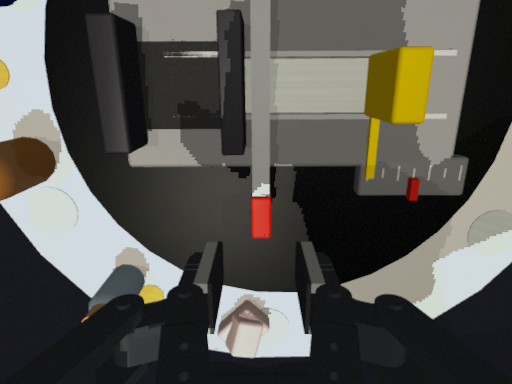

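>>> {"op": "jog_arm", "data": {"increments": [[0.0, 0.0, 0.025, 0], [0.0, 0.0, 0.05, 0], [0.0, 0.0, 0.067, 0], [0.0, 0.0, 0.068, 0], [0.0, 0.0, 0.068, 0]]}}

```text
clock: 3.62
position: [596.0, 41.0, 42.9]
ee_rot: [0.735, -0.678, 0.002, -0.001]
contact_force: [0.7, 0.1, 0.2]
gripper_width: 34.2
```

Run:
```python
from m import *
s=read_state();print(s["position"],s["ee_rot"],s["clock"])
cv2.imwrite("pics/w3.png",get_image("wrist")[:,:,::-1]);m("wrist","pics/w3.png")
```

```text
[595.97163936  40.96049861  42.89049726] [ 0.73503009 -0.67803117  0.00164207 -0.00134316] 3.625
wrist red [472 217  19  33 382] [481.6 232.9]
wrist red [ 250  250   30   60 1716] [264.2 279.8]
wrist yel [510  34   2   7   8] [510.6  37. ]
wrist yel [ 489   42   23  107 1264] [503.9 110.3]
wrist yel [417 134  21  69 729] [426.8 167.4]
wrist yel [415 206  12  12  52] [420.2 211.5]
```

View pics/w3.png

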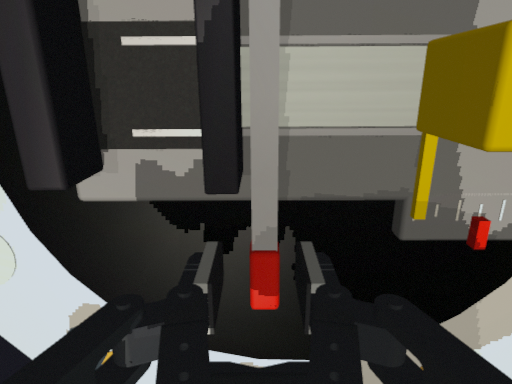

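>>> {"op": "jog_arm", "data": {"increments": [[0, 0, 0, 0], [0, 0, 0, 0], [0, 0, 0, 0], [0, 0, 0, 0]], "hand": -1}}

```text
clock: 4.18
position: [594.3, 41.0, 42.9]
ee_rot: [0.735, -0.678, 0.001, -0.0]
contact_force: [-4.5, 2.1, 1.6]
gripper_width: 10.8
```

>>> {"op": "jog_arm", "data": {"increments": [[0.0015, 0, -0.02, 0], [0.006, 0, -0.0396, 0], [0.0134, 0, -0.0583, 0], [0.0234, 0, -0.0757, 0], [0.036, 0, -0.0913, 0], [0.0507, 0, -0.105, 0], [0.0507, 0, -0.105, 0]]}}

```text
clock: 5.05
position: [598.4, -10.9, 148.8]
ee_rot: [0.735, -0.679, 0.001, -0.0]
contact_force: [0.6, -2.0, -4.6]
gripper_width: 10.6
```

Run:
```python
from m import *
s=read_state();print(s["position"],s["ee_rot"],s["clock"],s["gripper_width"])
cv2.imwrite("pics/w4.png",get_image("wrist")[:,:,::-1])
im=get_image("side")[:,:,::-1];cv2.imwrite("pics/d4.png",cv2.resize(im[130:330,155:355],None,fx=3,fy=3))
```

```text
[598.35238333 -10.94518313 148.79315841] [ 7.34526834e-01 -6.78579049e-01  8.74768757e-04 -1.97121265e-04] 5.05 10.617838907760484
```

View pics/w4.png

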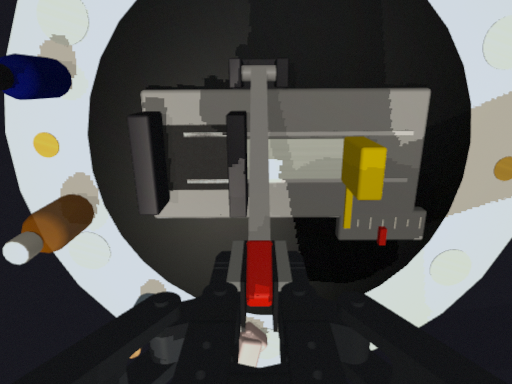

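View pics/d4.png

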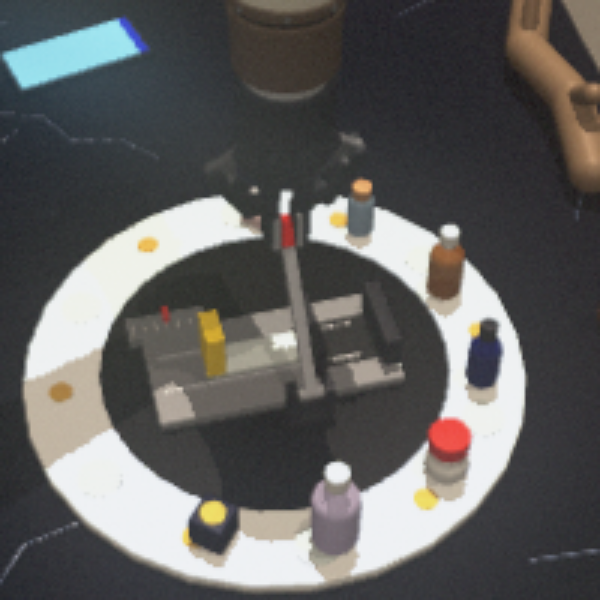

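>>> {"op": "jog_arm", "data": {"increments": [[0.0166, 0, -0.0113, 0], [0.0347, 0, -0.0199, 0], [0.0539, 0, -0.0258, 0], [0.0738, 0, -0.0287, 0], [0.0939, 0, -0.0286, 0], [0.1137, 0, -0.0255, 0], [0.1137, 0, -0.0255, 0], [0.1137, 0, -0.0255, 0]]}}

```text
clock: 6.15
position: [608.1, -125.4, 175.3]
ee_rot: [0.735, -0.678, 0.002, 0.0]
contact_force: [-0.4, 1.9, 4.8]
gripper_width: 10.3
```

Run:
```python
from m import *
s=read_state();print(s["position"],s["ee_rot"],s["clock"],s["gripper_width"])
cv2.imwrite("pics/w5.png",get_image("wrist")[:,:,::-1])
im=get_image("side")[:,:,::-1];cv2.imwrite("pics/d5.png",cv2.resize(im[130:330,155:355],None,fx=3,fy=3))
```

```text
[ 608.07566488 -125.44571301  175.328829  ] [ 7.34721482e-01 -6.78365211e-01  2.22148161e-03  2.21319930e-04] 6.15 10.316314193940759
```

View pics/w5.png

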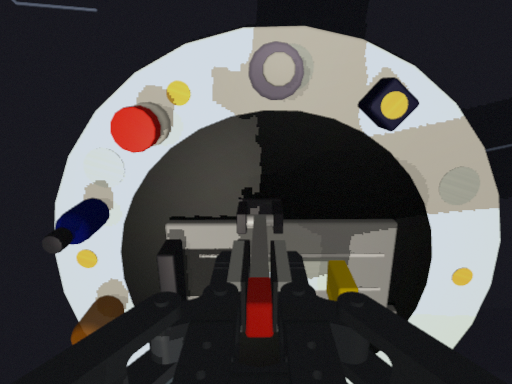

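View pics/d5.png

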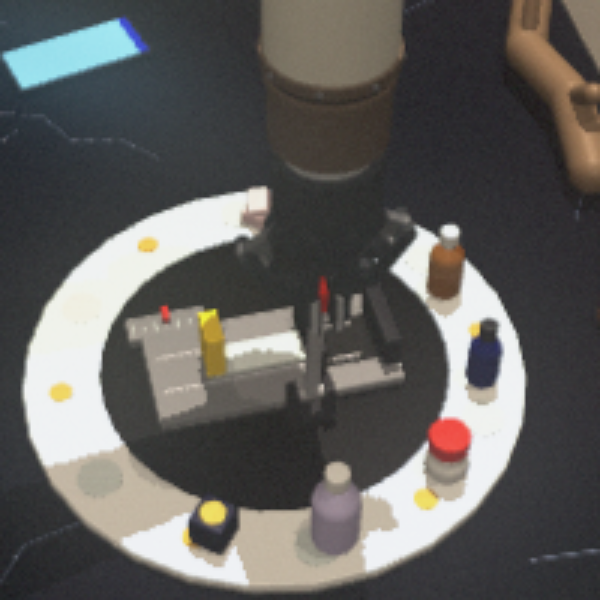

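>>> {"op": "jog_arm", "data": {"increments": [[0, 0, 0, 0], [0, 0, 0, 0], [0, 0, 0, 0], [0, 0, -0.03, 0], [0, 0, -0.06, 0], [0, 0, -0.06, 0]], "hand": -0.2}}

```text
clock: 7.0
position: [609.3, -125.2, 238.2]
ee_rot: [0.735, -0.678, 0.005, -0.001]
contact_force: [-0.2, 0.7, -0.4]
gripper_width: 34.1
```

Run:
```python
from m import *
s=read_state();print(s["position"],s["ee_rot"],s["clock"],s["gripper_width"])
cv2.imwrite("pics/w6.png",get_image("wrist")[:,:,::-1]);m("wrist","pics/w6.png")
W=cam("wrist",s)
im=get_image("side")[:,:,::-1];cv2.imwrite("pics/s6r.png",im);m("side","pics/s6r.png");cv2.imwrite("pics/d6.png",cv2.resize(im[130:330,155:355],None,fx=3,fy=3))
D=cam("side")
t=np.radians(4.6);o=np.array([590,-36.])
for a in(1.4,1.57,1.7,1.8,1.9,2.0):
    X=[14,-60+134*np.cos(a)];X=o+[X[0]*np.cos(t)-X[1]*np.sin(t),X[0]*np.sin(t)+X[1]*np.cos(t)];X=[*X,41+134*np.sin(a)]
    print(a,np.round(X),np.round(proj(W,X)),np.round(proj(D,X)))
```

```text
[ 609.26069229 -125.22225148  238.15959927] [ 0.73502628 -0.67802163  0.00457591 -0.00144839] 7.0 34.088866892502914
wrist red [ 144  102   38   37 1086] [162.1 119.7]
wrist red [252 235  20  27 486] [261.8 248. ]
wrist red [348 288   2   4   4] [348.8 289.5]
wrist yel [186  82  19  20 262] [196.  91.]
wrist yel [361  91  12  12  57] [365.4  95.9]
wrist yel [363  93  19  19 169] [372.8 103.2]
wrist yel [109 225  16  10 106] [117.2 229.1]
wrist yel [112 236  10   3  16] [116.4 237.1]
wrist yel [330 252   5   5  11] [332.3 253.7]
wrist yel [330 255  13  26 180] [337.  265.8]
wrist yeltop [186  82  19  20 265] [196.   90.8]
wrist yeltop [361  91  12  12  50] [365.6  96.1]
wrist yeltop [363  93  19  19 167] [372.8 103.2]
wrist yeltop [109 225  16  10 106] [117.2 229.1]
wrist yeltop [112 236  10   3  16] [116.4 237.1]
wrist yeltop [331 256  11  24 135] [337.2 265.2]
side red [258 222   6  12  57] [260.7 227.4]
side red [209 232   2   5   9] [209.6 233.8]
side red [298 270  14  14 145] [304.1 275.8]
side yel [221 233   8  10  56] [224.4 237.2]
side yel [388 274   1   3   3] [388. 275.]
side yel [293 295   7   5  22] [296.1 296.9]
side yel [222 298   8   6  38] [225.4 300.5]
side yeltop [221 233   8  10  50] [224.6 237.3]
side yeltop [293 295   8   5  23] [296.3 296.9]
side yeltop [222 298   8   6  38] [225.4 300.5]
1.4 [607. -72. 173.] [256. 293.] [257. 216.]
1.57 [609. -95. 175.] [256. 264.] [260. 222.]
1.7 [ 610. -112.  174.] [256. 238.] [262. 228.]
1.8 [ 611. -125.  171.] [256. 217.] [263. 233.]
1.9 [ 612. -138.  168.] [256. 195.] [265. 239.]
2.0 [ 613. -150.  163.] [256. 173.] [266. 245.]
```

View pics/w6.png

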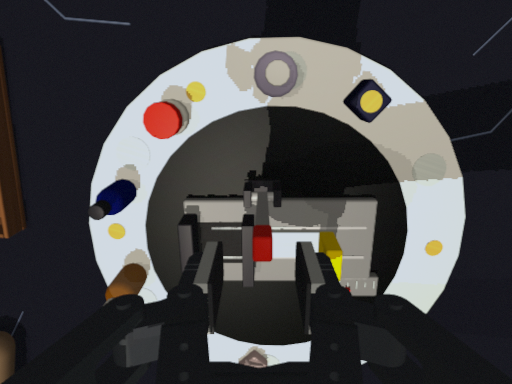

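View pics/d6.png

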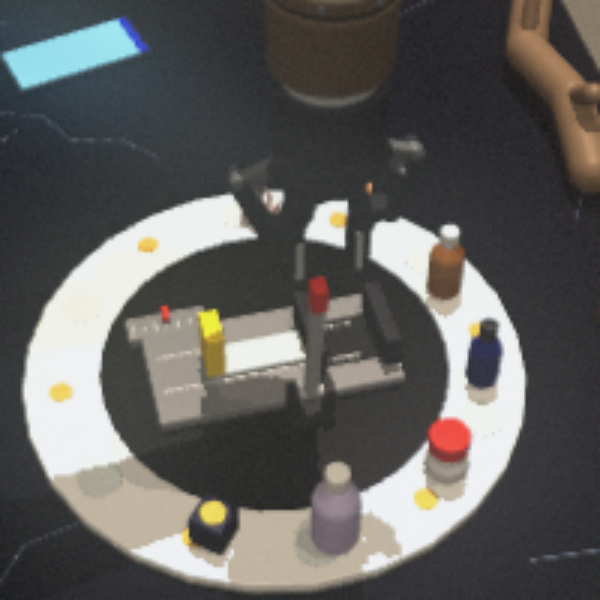

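>>> {"op": "jog_arm", "data": {"increments": [[-0.03, 0, 0, 0], [-0.055, 0, 0, 0], [-0.055, 0, 0.02, 0], [-0.055, 0, 0.045, 0], [-0.055, 0, 0.06, 0], [-0.055, 0, 0.06, 0]], "hand": -1}}

```text
clock: 7.85
position: [602.3, -70.5, 172.7]
ee_rot: [0.735, -0.678, 0.001, 0.002]
contact_force: [0.5, -1.1, 0.3]
gripper_width: 0.1
```

>>> {"op": "jog_arm", "data": {"increments": [[0.01, 0, 0, 0], [0.02, 0, 0, 0], [0.03, 0, 0, 0], [0.042, 0, 0, 0], [0.042, 0, 0, 0], [0.03, 0, 0, 0], [0.01, 0, -0.02, 0], [0.0, 0, -0.06, 0], [0, 0, -0.06, 0]]}}

```text
clock: 8.98
position: [604.3, -68.5, 236.8]
ee_rot: [0.736, -0.677, 0.003, -0.001]
contact_force: [-0.6, -0.4, -0.8]
gripper_width: 0.2
```

Run:
```python
from m import *
s=read_state();print(s["position"],s["ee_rot"],s["clock"],s["gripper_width"])
cv2.imwrite("pics/w7.png",get_image("wrist")[:,:,::-1]);m("wrist","pics/w7.png")
W=cam("wrist",s)
im=get_image("side")[:,:,::-1];cv2.imwrite("pics/s7r.png",im);m("side","pics/s7r.png");cv2.imwrite("pics/d7.png",cv2.resize(im[130:330,155:355],None,fx=3,fy=3))
D=cam("side")
t=np.radians(4.6);o=np.array([590,-36.])
for a in(1.57,1.7,1.8,1.9,2.0):
    X=[14,-60+134*np.cos(a)];X=o+[X[0]*np.cos(t)-X[1]*np.sin(t),X[0]*np.sin(t)+X[1]*np.cos(t)];X=[*X,41+134*np.sin(a)]
    print(a,np.round(X),np.round(proj(W,X)),np.round(proj(D,X)))
```

```text
[604.30925215 -68.52395799 236.82929683] [ 0.7357131  -0.67728372  0.00349569 -0.00087766] 8.975 0.19590183260476388
wrist red [ 135   32   41   41 1309] [154.9  52.2]
wrist red [176  52   1   5   5] [176.  54.]
wrist red [251  83  22  39 805] [261.6 101.2]
wrist red [348 243   6  15  76] [350.5 250.6]
wrist yel [182  18  19  17 203] [192.1  25.4]
wrist yel [369  22   7  12  36] [371.4  26.8]
wrist yel [369  25  20  21 208] [379.3  35.9]
wrist yel [188  34  10   6  40] [191.8  36.9]
wrist yel [100 176  17  12 116] [108.8 181. ]
wrist yel [103 188  11   4  24] [108.  189.7]
wrist yel [336 197   5   7  11] [337.5 200.3]
wrist yel [342 199   3   2   3] [343.  199.3]
wrist yel [331 203   3   6  11] [331.8 205.5]
wrist yel [343 205   3   2   3] [344.  205.7]
wrist yel [339 208   4   3   6] [340.5 209.2]
wrist yel [333 210   2   3   3] [333.3 211. ]
wrist yel [333 214  11   7  22] [336.9 218.4]
wrist yel [337 215   2   2   4] [337.5 215.5]
wrist yel [322 222   6  23  96] [324.8 234.7]
wrist yel [333 222   3   2   3] [334.  222.3]
wrist yel [340 225   4   3   5] [341.6 226. ]
wrist yeltop [
[... 187 characters left out ...]
 yeltop [100 176  17  12 116] [108.8 181. ]
wrist yeltop [103 188  11   4  24] [108.  189.7]
wrist yeltop [323 229   5  16  65] [324.9 236.7]
side red [209 232   2   5   9] [209.6 233.8]
side red [261 234   7  10  52] [264.  238.1]
side red [298 270  14  14 138] [304.2 275.5]
side yel [293 293   7   7  26] [295.9 296.5]
side yel [222 298   8   6  38] [225.3 300.6]
side yeltop [293 293   8   7  27] [296.1 296.5]
side yeltop [222 298   8   6  38] [225.3 300.6]
1.57 [609. -95. 175.] [255. 177.] [260. 222.]
1.7 [ 610. -112.  174.] [255. 147.] [262. 228.]
1.8 [ 611. -125.  171.] [255. 123.] [263. 233.]
1.9 [ 612. -138.  168.] [255.  99.] [265. 239.]
2.0 [ 613. -150.  163.] [255.  76.] [266. 245.]
```

View pics/w7.png

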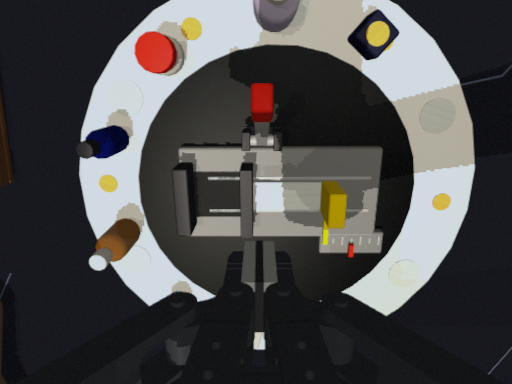

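View pics/d7.png

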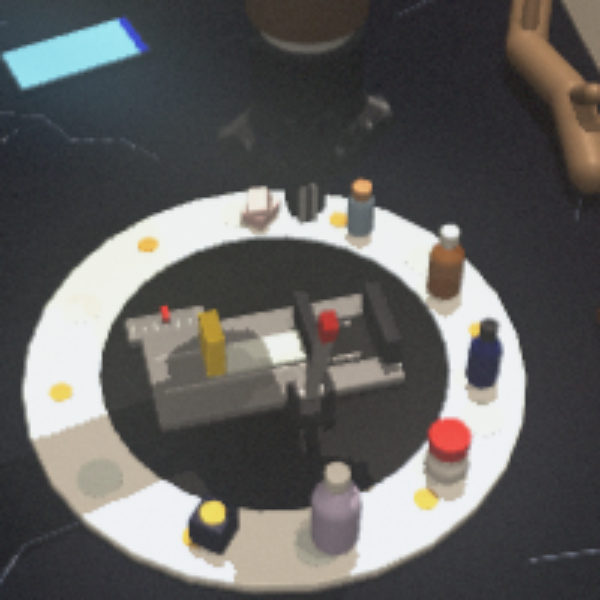

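Run:
```python
from m import *
import pickle
s=pickle.load(open("s1.pkl","rb"));W1=cam("wrist",s)
s=read_state();W=cam("wrist",s)
print(onz(W1,320.6,185.5,76))
im=cv2.imread("pics/w7.png");cv2.imwrite("pics/w7z.png",cv2.resize(im[180:270,300:400],None,fx=6,fy=6,interpolation=cv2.INTER_CUBIC))
t=np.radians(4.6)
for nm,p in (("tabtop",[538-3,-40.5,76]),):print(nm,proj(W,p),proj(W1,p))
X=s["ee_rot"];print(R.from_quat(X).as_matrix().round(3))
```

```text
[530.51990054 -41.76621048  76.        ]
tabtop (np.float64(329.71704014363513), np.float64(213.62574548267057)) (np.float64(315.6126586647512), np.float64(186.44360019406497))
[[ 0.081 -0.997 -0.001]
 [-0.997 -0.081 -0.003]
 [ 0.003  0.001 -1.   ]]
```

View pics/w7z.png

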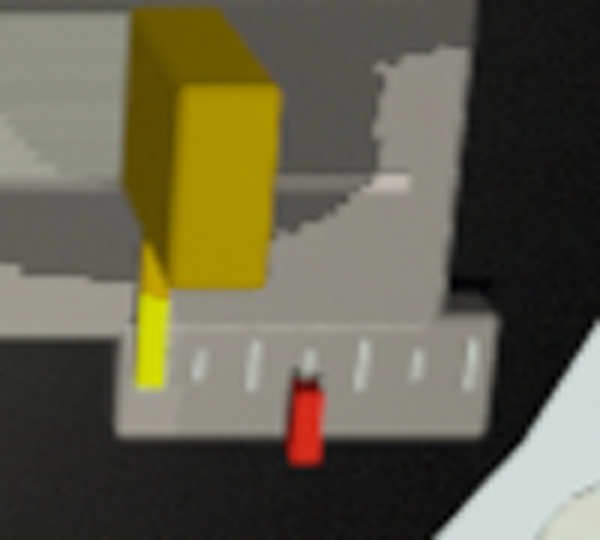

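>>> {"op": "jog_arm", "data": {"increments": [[-0.017, 0.036, 0, 0], [-0.034, 0.072, 0.02, 0], [-0.034, 0.072, 0.06, 0], [-0.034, 0.072, 0.1, 0], [-0.034, 0.072, 0.11, 0], [-0.034, 0.072, 0.11, 0]], "hand": -0.1}}

```text
clock: 9.82
position: [527.5, -41.5, 122.5]
ee_rot: [0.735, -0.678, 0.0, 0.002]
contact_force: [0.6, 0.4, -0.5]
gripper_width: 38.7
```

Run:
```python
from m import *
s=read_state();print(s["position"],s["ee_rot"],s["clock"],s["gripper_width"])
cv2.imwrite("pics/w8.png",get_image("wrist")[:,:,::-1])
```

```text
[527.48932248 -41.54684465 122.53986143] [ 7.35193345e-01 -6.77853440e-01  2.15006677e-04  2.32662012e-03] 9.825 38.68916486019342
```

View pics/w8.png

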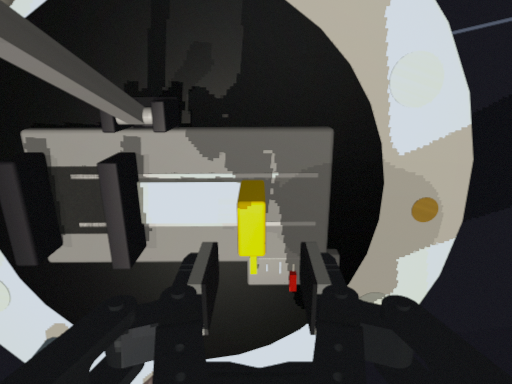

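Run:
```python
from m import *
s=read_state();W=cam("wrist",s)
print(onz(W,252,226,76), onz(W,259,226,76),onz(W,291.5,283,27))
im=cv2.imread("pics/w8.png");cv2.imwrite("pics/w8z.png",cv2.resize(im[170:300,200:340],None,fx=5,fy=4.5,interpolation=cv2.INTER_CUBIC))
```

```text
[531.86506369 -43.17072416  76.        ] [527.95986199 -43.48625074  76.        ] [497.6323579   23.00674516  27.        ]
```

View pics/w8z.png

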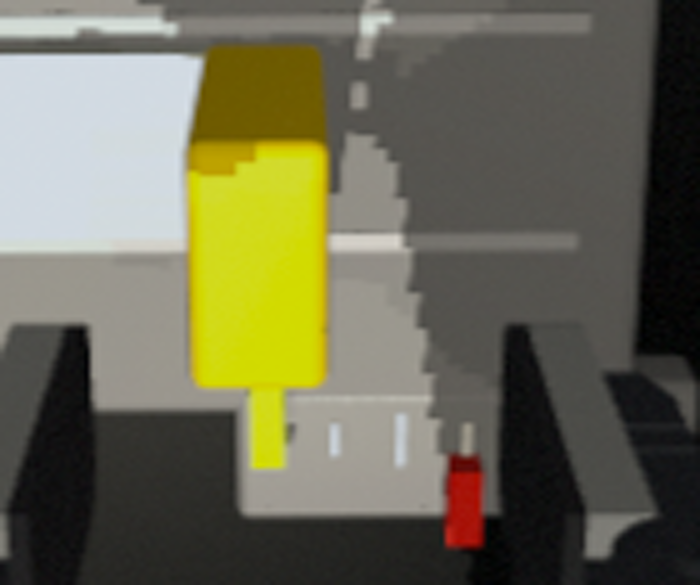

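>>> {"op": "jog_arm", "data": {"increments": [[0, -0.004, 0.01, 0], [0, -0.004, 0.035, 0], [0, -0.004, 0.055, 0], [0, -0.004, 0.065, 0], [0, -0.004, 0.065, 0]]}}

```text
clock: 10.5
position: [532.4, -41.4, 58.4]
ee_rot: [0.735, -0.678, 0.001, 0.002]
contact_force: [0.6, -0.3, 0.2]
gripper_width: 38.2
```

Run:
```python
from m import *
s=read_state();print(s["position"],s["ee_rot"],s["clock"],s["gripper_width"],s["contact_force"])
cv2.imwrite("pics/w9.png",get_image("wrist")[:,:,::-1])
```

```text
[532.43175169 -41.37953985  58.39992707] [ 0.73523247 -0.67781273  0.00092052  0.00150649] 10.5 38.20804696698023 [ 0.5641518  -0.32403669  0.23825796]
```

View pics/w9.png

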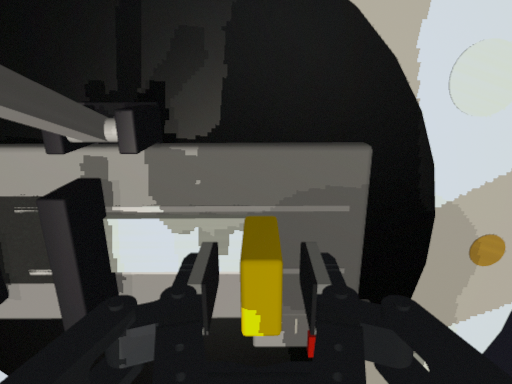

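Tab (columns 241–281) sits centred between the pads (218, 302). Closing.

>>> {"op": "jog_arm", "data": {"increments": [[0, 0, 0, 0], [0, 0, 0, 0], [0, 0, 0, 0], [0, 0, 0, 0]], "hand": -1}}

```text
clock: 11.05
position: [531.7, -41.4, 59.9]
ee_rot: [0.735, -0.678, 0.001, 0.002]
contact_force: [-5.0, 0.5, 5.7]
gripper_width: 15.2
```

Run:
```python
from m import *
s=read_state();print(s["position"],s["clock"],s["gripper_width"],s["contact_force"])
im=get_image("wrist")[:,:,::-1];cv2.imwrite("pics/w10.png",cv2.resize(im[180:384,150:400],None,fx=3,fy=2.9,interpolation=cv2.INTER_CUBIC))
im=get_image("side")[:,:,::-1];cv2.imwrite("pics/d10.png",cv2.resize(im[190:300,180:320],None,fx=5.5,fy=5.4,interpolation=cv2.INTER_CUBIC))
im=get_image("scene")[:,:,::-1];cv2.imwrite("pics/s10.png",cv2.resize(im[170:280,140:280],None,fx=5.5,fy=5.4,interpolation=cv2.INTER_CUBIC))
```

```text
[531.70832546 -41.39842691  59.91034148] 11.05 15.217463024824061 [-4.99835345  0.54190419  5.7001772 ]
```

View pics/w10.png

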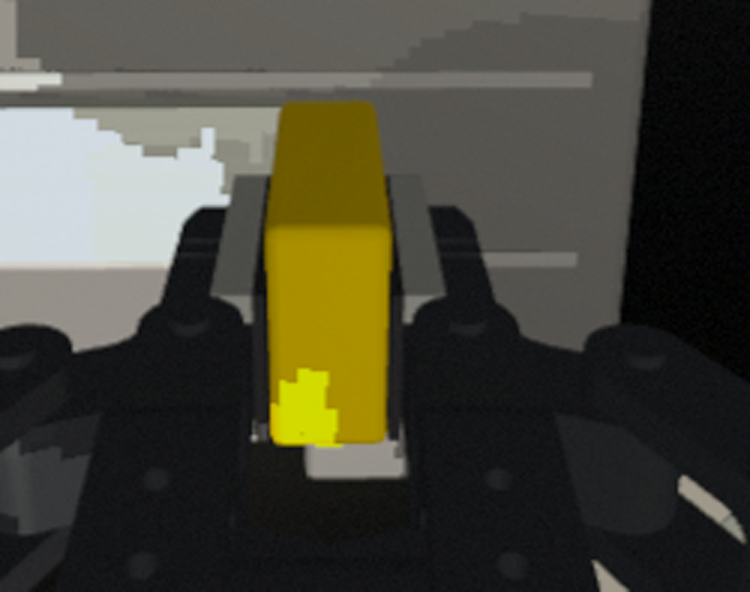

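View pics/d10.png

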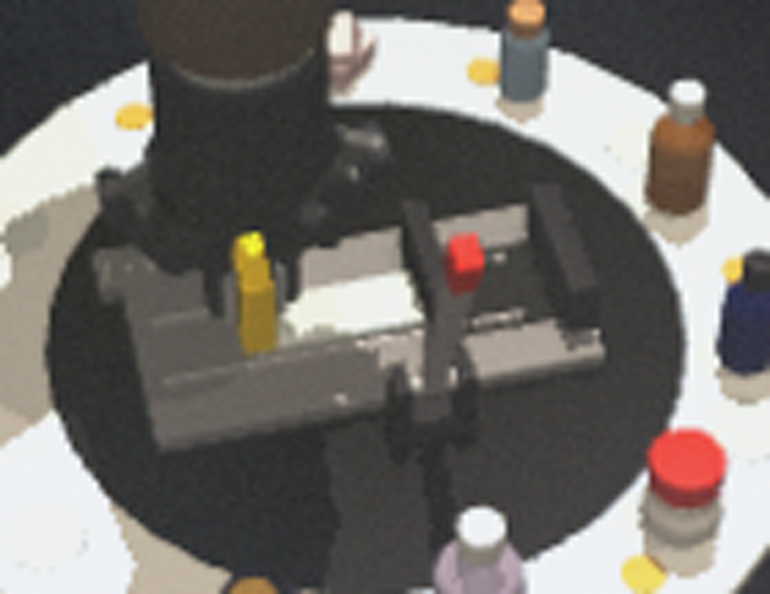

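View pics/s10.png

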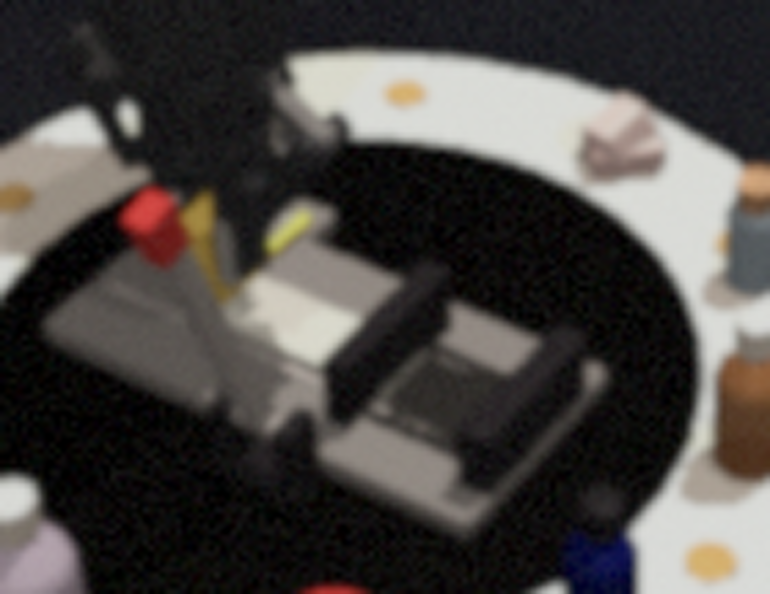

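Run:
```python
from m import *
import pickle
s1=pickle.load(open("s1.pkl","rb"));W1=cam("wrist",s1)
def mk(p,q): return cam("wrist",{"position":np.array(p),"ee_rot":np.array(q)})
W7=mk([604.30925215,-68.52395799,236.82929683],[0.7357131,-0.67728372,0.00349569,-0.00087766])
W8=mk([527.48932248,-41.54684465,122.53986143],[0.735193345,-0.677853440,2.15e-4,2.32662e-3])
for nm,W,f,sx,sy,ox,oy in (("w1",W1,"w1",4,4,290,160),("w7",W7,"w7",4,4,300,180),("w8",W8,"w8",4,4,200,170)):
    im=cv2.imread(f"pics/{f}.png");hsv=cv2.cvtColor(im,cv2.COLOR_BGR2HSV)
    r=((hsv[...,0]<8)|(hsv[...,0]>172))&(hsv[...,1]>150)&(hsv[...,2]>100)
    y=(hsv[...,0]>22)&(hsv[...,0]<36)&(hsv[...,1]>150)&(hsv[...,2]>60)
    x0,y0,x1,y1={"w1":(300,200,345,240),"w7":(315,225,360,260),"w8":(245,250,300,300)}[nm]
    for k,M in(("r",r),("y",y)):
        for row in range(y0,y1):
            c=np.where(M[row,x0:x1])[0]
            if len(c): print(nm,k,row,x0+c.min(),x0+c.max(),end="; ")
        print()
```

```text
w1 r 223 334 338; w1 r 224 334 338; w1 r 225 334 338; w1 r 226 334 338; w1 r 227 334 338; w1 r 228 334 338; w1 r 229 334 338; w1 r 230 334 338; w1 r 231 334 338; w1 r 232 334 338; w1 r 233 333 338; w1 r 234 334 338; w1 r 235 335 337; 
w1 y 200 309 327; w1 y 201 309 326; w1 y 202 309 326; w1 y 203 309 313; w1 y 204 309 313; w1 y 205 309 313; w1 y 206 309 313; w1 y 207 309 313; w1 y 208 308 313; w1 y 209 308 313; w1 y 210 308 313; w1 y 211 308 312; w1 y 212 308 312; w1 y 213 308 312; w1 y 214 308 312; w1 y 215 308 312; w1 y 216 309 312; w1 y 217 309 312; w1 y 218 309 312; w1 y 219 308 312; w1 y 220 308 312; w1 y 221 308 312; w1 y 222 309 311; 
w7 r 245 349 353; w7 r 246 349 353; w7 r 247 349 353; w7 r 248 349 353; w7 r 249 348 352; w7 r 250 348 352; w7 r 251 348 352; w7 r 252 348 352; w7 r 253 348 353; w7 r 254 348 353; w7 r 255 348 353; w7 r 256 348 353; w7 r 257 349 351; 
w7 y 225 323 343; w7 y 226 323 343; w7 y 227 323 343; w7 y 228 323 327; w7 y 229 323 327; w7 y 230 323 327; w7 y 231 323 327; w7 y 232 323 327; w7 y 233 323 327; w7 y 234 323 327; w7 y 235 323 327; w7 y 236 323 327;
[... 166 characters left out ...]
 r 277 289 296; w8 r 278 289 295; w8 r 279 289 295; w8 r 280 290 295; w8 r 281 290 295; w8 r 282 290 295; w8 r 283 290 295; w8 r 284 289 296; w8 r 285 289 296; w8 r 286 289 296; w8 r 287 289 296; w8 r 288 289 296; w8 r 289 289 296; w8 r 290 289 295; w8 r 291 290 294; 
w8 y 250 245 264; w8 y 251 245 264; w8 y 252 245 264; w8 y 253 245 264; w8 y 254 245 264; w8 y 255 245 263; w8 y 256 250 256; w8 y 257 250 256; w8 y 258 250 256; w8 y 259 250 256; w8 y 260 250 256; w8 y 261 250 256; w8 y 262 251 256; w8 y 263 251 256; w8 y 264 251 256; w8 y 265 251 256; w8 y 266 251 256; w8 y 267 251 256; w8 y 268 251 256; w8 y 269 251 256; w8 y 270 251 256; w8 y 271 251 256; w8 y 272 251 256; w8 y 273 251 256;
```

```bash
cat > n.py <<'E'
from m import *
import pickle
s1=pickle.load(open("s1.pkl","rb"));W1=cam("wrist",s1)
def mk(p,q): return cam("wrist",{"position":np.array(p),"ee_rot":np.array(q)})
W7=mk([604.30925215,-68.52395799,236.82929683],[0.7357131,-0.67728372,0.00349569,-0.00087766])
W8=mk([527.48932248,-41.54684465,122.53986143],[0.735193345,-0.677853440,2.15e-4,2.32662e-3])
P=[(310.2,222.5),(324.6,244),(253.5,274)];M=[(336.1,223),(351,244.8),(292.8,275)]
E
python3 - <<'E'
from n import *
t=np.radians(4.65);ex=np.array([np.cos(t),np.sin(t)])
for z1,z2 in((28,28),(28,27),(30,28),(28,30)):
    print(z1,z2,[round(float((onz(W,*p,z1)-onz(W,*m_,z2))[:2]@ex),2) for W,p,m_ in zip((W1,W7,W8),P,M)])
for L in(P,M): print(tri(ray(W1,*L[0]),ray(W8,*L[2])),tri(ray(W7,*L[1]),ray(W8,*L[2])))
for W,p,m_ in zip((W1,W7,W8),P,M): print((onz(W,*p,28)[:2]@ex), onz(W,*m_,28)[:2]@ex)
E
```

```text
28 28 [28.9, 29.06, 29.4]
28 27 [29.15, 29.36, 29.52]
30 28 [29.24, 29.48, 29.37]
28 30 [28.4, 28.46, 29.16]
(array([526.15077733,  15.02634883,  29.75112887]), [np.float64(0.015455521564750479), np.float64(0.015455521564773487)]) (array([526.29905861,  13.94621647,  31.17691792]), [np.float64(0.18162057505274593), np.float64(0.18162057505273224)])
(array([497.09775898,  13.73637821,  29.23836532]), [np.float64(0.19674467198546566), np.float64(0.19674467198547063)]) (array([497.33870047,  12.69896295,  30.770157  ]), [np.float64(0.24620798834105959), np.float64(0.2462079883409636)])
525.3337206372328 496.43210002768643
525.1156440350564 496.0569260282765
525.6725252289846 496.2709845935294
```

>>> {"op": "jog_arm", "data": {"increments": [[0, 0.004, 0, 0], [0, 0.008, 0, 0], [0, 0.012, 0, 0], [0, 0.016, 0, 0], [0, 0.02, 0, 0], [0, 0.024, 0, 0], [0, 0.0275, 0, 0], [0, 0.0295, 0, 0], [0, 0.0295, 0, 0], [0, 0.0295, 0, 0]]}}

```text
clock: 12.45
position: [504.6, -43.7, 60.0]
ee_rot: [0.736, -0.677, 0.002, -0.0]
contact_force: [6.6, -2.1, -9.3]
gripper_width: 15.3
```

Run:
```python
from m import *
s=read_state();print(s["position"],s["clock"],s["gripper_width"],s["contact_force"],s["ee_rot"])
im=get_image("wrist")[:,:,::-1];cv2.imwrite("pics/w11r.png",im);cv2.imwrite("pics/w11.png",cv2.resize(im[180:384,150:400],None,fx=3,fy=2.9,interpolation=cv2.INTER_CUBIC))
im=get_image("side")[:,:,::-1];cv2.imwrite("pics/d11r.png",im);cv2.imwrite("pics/d11.png",cv2.resize(im[190:300,180:320],None,fx=5.5,fy=5.4,interpolation=cv2.INTER_CUBIC))
im=get_image("scene")[:,:,::-1];cv2.imwrite("pics/s11r.png",im);cv2.imwrite("pics/s11.png",cv2.resize(im[170:280,140:280],None,fx=5.5,fy=5.4,interpolation=cv2.INTER_CUBIC))
```

```text
[504.58992583 -43.65718546  60.02693711] 12.45 15.291615127736781 [ 6.62818974 -2.05776995 -9.26177586] [ 7.35632217e-01 -6.77376818e-01  2.42481223e-03 -9.00226180e-05]
```

View pics/w11.png

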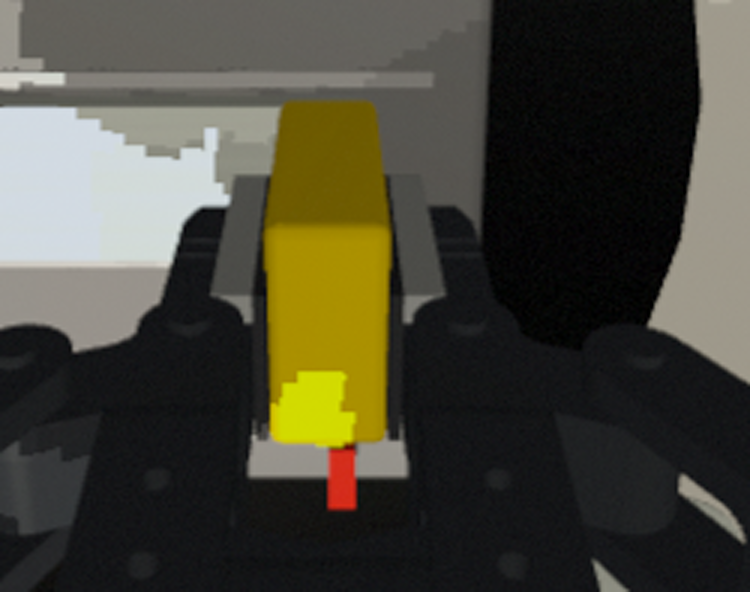

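View pics/d11.png

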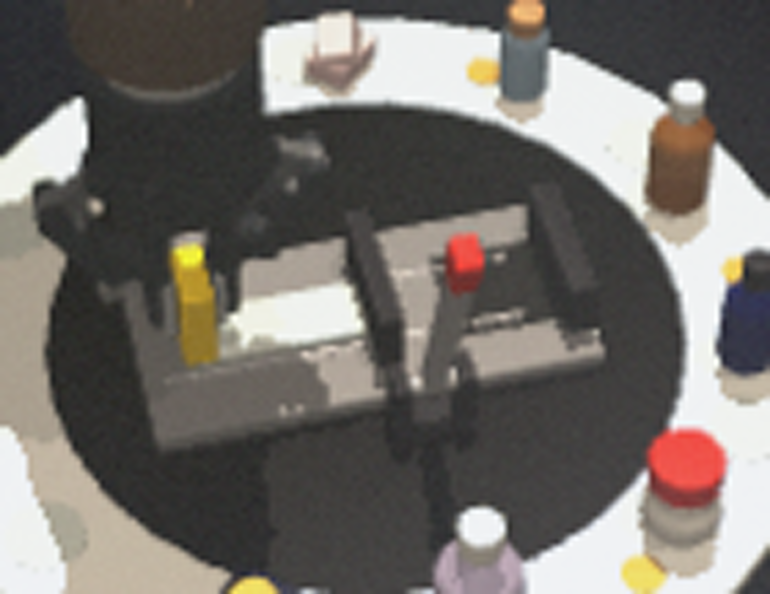

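View pics/s11.png

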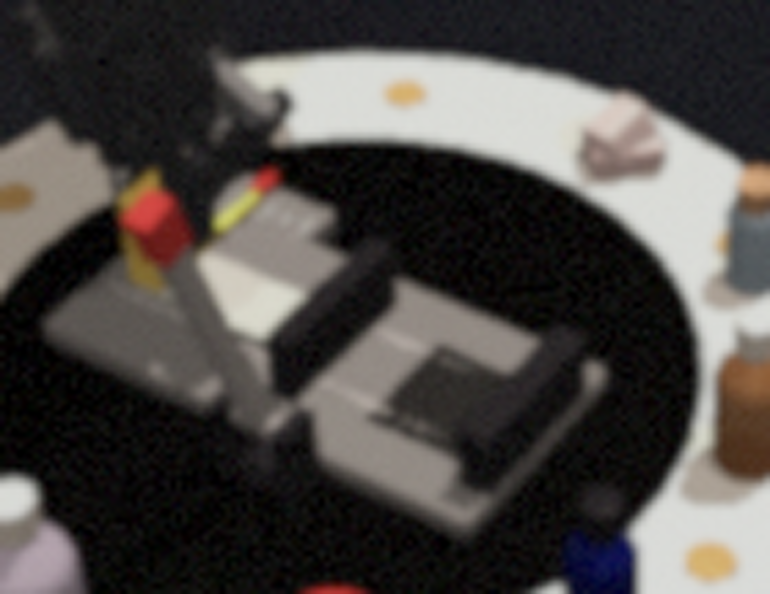

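>>> {"op": "jog_arm", "data": {"increments": [[0, 0.003, 0, 0], [0, 0.0044, 0, 0], [0, 0.0044, 0, 0], [0, 0.0044, 0, 0], [0, 0.0044, 0, 0]]}}

```text
clock: 13.22
position: [502.3, -43.8, 59.9]
ee_rot: [0.736, -0.677, 0.004, -0.001]
contact_force: [8.2, -3.0, -8.3]
gripper_width: 15.1
```

```bash
cat > look.py <<'E'
from m import *
import sys
k=sys.argv[1]
s=read_state();print(s["position"],s["clock"],s["gripper_width"],s["contact_force"],s["ee_rot"])
im=get_image("wrist")[:,:,::-1];cv2.imwrite(f"pics/w{k}r.png",im);cv2.imwrite(f"pics/w{k}.png",cv2.resize(im[180:384,150:400],None,fx=3,fy=2.9,interpolation=cv2.INTER_CUBIC))
W=cam("wrist",s)
im2=get_image("scene")[:,:,::-1];cv2.imwrite(f"pics/s{k}r.png",im2);cv2.imwrite(f"pics/s{k}.png",cv2.resize(im2[185:225,160:210],None,fx=14,fy=14,interpolation=cv2.INTER_CUBIC))
hsv=cv2.cvtColor(im,cv2.COLOR_BGR2HSV)
r=((hsv[...,0]<8)|(hsv[...,0]>172))&(hsv[...,1]>150)&(hsv[...,2]>100)
ys,xs=np.where(r[320:370,240:290]);print("mark px",xs.mean()+240,ys.mean()+320,ys.min()+320)
u=xs.mean()+240;t=np.radians(4.65);ex=np.array([np.cos(t),np.sin(t)])
mx=onz(W,u,336,28.5)[:2]@ex; print("mark ex",mx,"tcp ex",s["position"][:2]@ex)
# tab top near edge
y=(hsv[...,0]>20)&(hsv[...,0]<36)&(hsv[...,1]>150)&(hsv[...,2]>60)
for row in(265,285,300,320):
    c=np.where(y[row,200:320])[0]+200;print(row,c.min(),c.max(),(c.min()+c.max())/2, onz(W,(c.min()+c.max())/2,row,76)[:2]@ex)
E
python3 look.py 12
```

```text
[502.25795522 -43.83991355  59.92716522] 13.225 15.097880352217151 [ 8.20198857 -2.97071503 -8.32254028] [ 0.73583195 -0.67715196  0.00378638 -0.00149305]
mark px 259.5 345.4842105263158 335
mark ex 496.4251188741253 tcp ex 497.050732388548
265 237 279 258.0 496.9243122477344
285 239 279 259.0 496.53958801260416
300 239 278 258.5 496.7176928920708
320 239 278 258.5 496.70403968237616
```

View pics/w12.png

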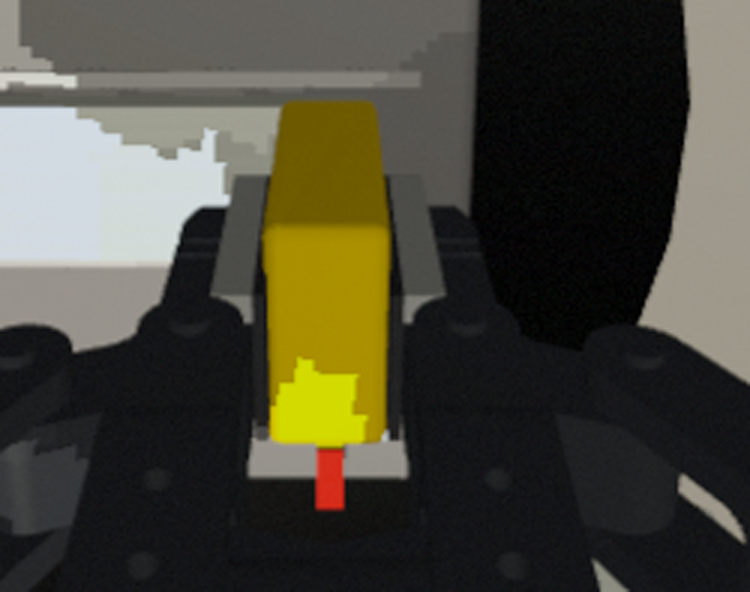

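View pics/s12.png

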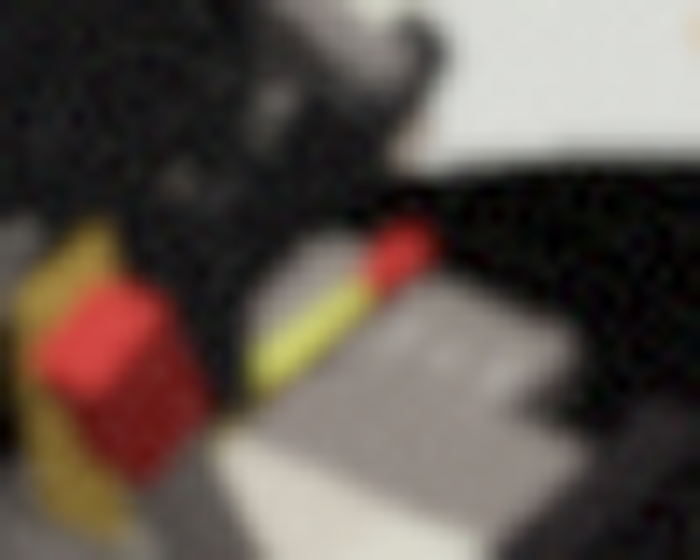

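Run:
```python
from n import *
S=cam("scene");t=np.radians(4.65);ex=np.array([np.cos(t),np.sin(t)])
import os
def w(f,box,kind):
    im=cv2.imread(f).astype(float);x0,y0,x1,y1=box;c=im[y0:y1,x0:x1];b,g,r=c[...,0],c[...,1],c[...,2]
    wt=np.clip((np.minimum(g,r)-b-40),0,None) if kind=="y" else np.clip(r-g-50,0,None)
    Y,X=np.mgrid[y0:y1,x0:x1];return (wt*X).sum()/wt.sum(),(wt*Y).sum()/wt.sum()
for f,by,br in (("pics/scene0.png",(185,208,198,220),(185,199,192,207)),("pics/s10.png",None,None),("pics/s11r.png",(178,199,187,213),(184,199,192,207)),("pics/s12r.png",(177,203,187,213),(184,199,192,206))):
    if by is None: continue
    y=w(f,by,"y");r=w(f,br,"r");print(f,y,r,"ptr",onz(S,*y,28.5)[:2]@ex,"mark",onz(S,*r,28.5)[:2]@ex)
im=cv2.imread("pics/w8.png");hsv=cv2.cvtColor(im,cv2.COLOR_BGR2HSV)
y=(hsv[...,0]>20)&(hsv[...,0]<36)&(hsv[...,1]>150)&(hsv[...,2]>60)
for row in(210,225,240,250):
    c=np.where(y[row,220:300])[0]+220;print(row,c.min(),c.max(),onz(W8,(c.min()+c.max())/2,row,76)[:2]@ex)
```

```text
pics/scene0.png (np.float64(189.8781163434903), np.float64(214.02354570637118)) (np.float64(187.8301404853129), np.float64(202.96040868454662)) ptr 525.1015178987415 mark 496.3377666193076
pics/s11r.png (np.float64(182.39897959183673), np.float64(208.7948979591837)) (np.float64(187.94200848656294), np.float64(202.79490806223478)) ptr 498.9146079948571 mark 496.1792792732808
pics/s12r.png (np.float64(181.52400408580183), np.float64(208.5699693564862)) (np.float64(187.88604353393086), np.float64(202.9090909090909)) ptr 496.68451076268076 mark 496.33098004318776
210 238 265 525.8742255543098
225 238 264 526.2129411630225
240 238 264 526.2798536584484
250 238 264 526.3255974107694
```

Run:
```python
from m import *
im=get_image("side")[:,:,::-1];cv2.imwrite("pics/d13.png",im)
im=get_image("scene")[:,:,::-1];cv2.imwrite("pics/s13.png",im)
a=cv2.imread("pics/side0.png");b=cv2.imread("pics/d13.png")
cv2.imwrite("pics/cmp.png",np.vstack([np.hstack([x[180:325,140:340] for x in(a,b)])]).repeat(2,0).repeat(2,1)[:600,:800])
s=read_state();print(s["position"],s["clock"],s["gripper_width"],np.abs(s["joint_vel"]).max())
```

```text
[502.23558852 -43.85969381  59.91297252] 13.425 15.096436703465287 0.0014654199641923073
```

View pics/cmp.png

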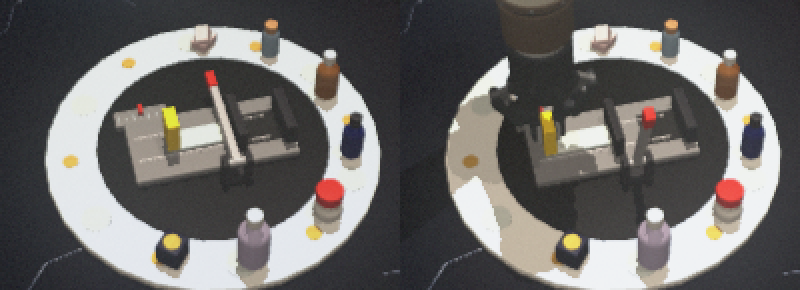

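The bottles and stones are where they were, the lever is up, the jaw is pulled and the arm is steady. Handing in.

```bash
python3 -c "
from bench import *
print(job_done())
s=read_state();print(s['position'],s['clock'],s['gripper_width'])"
```

```text
the job is handed in; nothing more can be done
None
the job is handed in; nothing more can be done
```

The job is handed in: the lever is up past upright, and the jaw is pulled out to the red mark with the tab still gripped.

- **Lever:** I gripped it by the red grip and swung it up. It came out at about 1.65 rad, less than intended, so I pushed it further with the closed fingers. The last measurement put it at about 1.9 rad in both the wrist and side views.
- **Jaw:** I pulled it out by about 29.5 mm. The two alignment checks disagreed slightly. The scene view had the pointer about 0.35 mm short of the mark, and the wrist view, judged from the tab, about 0.35 mm past it. The pointer tip itself was hidden from the wrist camera.
- **At hand-in:** The arm was steady, with a grip opening of 15.1 mm and the clock at 13.4 s. The highest wrist force I read was about 12 N.
- **Surroundings:** The bottles and stones look unmoved in the before/after side view. The phone was well clear of the arm's path and looked unmoved in the earlier side pictures, but I did not check it in the last ones.

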